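# Stroke check of a hand lever held in the bench vise

### The arm

A 7-joint arm with a two-finger parallel gripper is mounted at the origin on the work surface. World frame = base frame: x ahead of the robot, y to its left, z up, the work surface at z = 0. Lengths are in m, angles in rad, forces in N, time in s.
With the tool pointing down it reaches from about 0.4 to 0.925 m from the base axis. Payload 5.6 kg.
Tool frame: the origin (TCP) lies midway between the tips of the shut fingers; the grasp point (between the pads) lies 19 mm behind it; x points along the fingers, y is the direction in which the jaws open and shut, and the axes are right-handed (so a half turn about x gives the same grasp; the last joint's range is limited). The gripper opens to 85 mm and grips with 20 to 120 N. Pads are 22 mm wide; open, the fingers measure 114 mm over their backs; the gripper's body (76 mm by 85 mm) begins 54 mm behind the grasp point. The pads swing forward as they close: fully open they stand 13 mm farther back than shut.
Start: joints at [-1.184, 0.468, -0.012, 1.603, 0.006, 1.071, -0.056], TCP at [0.271, 0.591, 0.231] pointing down, gripper open.
Joint ranges: [-2.53, 2.53], [-0.31, 2.02], [-1.57, 1.55], [0.28, 2.44], [-1.29, 4.43], [0.15, 1.84], [-2.92, 2.92]. Speed limits (rad/s): [2.57, 2.57, 3.14, 3.14, 3.14, 3.14, 3.14].

### API

Orientations are given as a rotation vector (axis times angle).
In Python, from bench import ctrl, viewer, sign_off gives the robot as it stands. The module is installed in compiled form; this text tells all that it offers.
- The arm moves only by the shell command python3 -m crank 'ROWS' [OPENING] [FORCE]. ROWS is JSON, a list of rows, each an object with "slide": the shift along the tool's x, y, z in m, a list of three; "yaw": the turn about the tool's x in rad. In form: [{"slide": [dx, dy, dz], "yaw": yaw}, ...]. A call has 1 to 8 rows; each row is the pose to reach, as a shift and turn from the pose measured when the call began, along the tool's axes at that moment; what a row does not reach only later rows make up. A row lasts 1/10 s, in which the tool goes at most 50 mm and 8.59 degrees, less where a joint would pass 70% of its speed; a pose out of reach is approached as far as the arm can. A call with a gripper value outside its range is refused whole. OPENING is the gripper command: -1 is shut, 1 is fully open, values between are in proportion, set as the call begins (- or left out, the last holds). The fingers move at their own pace and stop on an object; FORCE is the grip in N (left out, the last holds). Time passes only in rows, so rows that repeat a pose let the fingers close. It gives the time, the measured TCP pose, the force and the opening at its end, in the units of the state.
- ctrl.state(): the state, without advancing time (a new reading comes with each control period).
- viewer.camera(name): name is "scene" or "side" or "wrist"; returns (picture, depth): 480x640x3 uint8, blue, green, red; 480x640 float32, m along the optical axis (not along the pixel's ray), 0 where there is no reading.
- viewer.camera_model(name): a dict with "fx", "fy", "cx", "cy" (pixels), "cam_to_world" (4x4, takes a point from camera to world coordinates); the wrist camera has in their place "tool_from_camera" (4x4, takes a point from camera to tool coordinates, whose origin is the TCP and whose axes are the tool frame's). Camera axes: x right, y up, looking along -z (the intrinsics and any distortion apply to the point x, -y, -z); pixel columns grow to the right and rows downward; lengths in m; the calibration is good to about 2 mm. A picture is of the moment at which its call begins: read the wrist's pose just before it. camera_model takes no time and is no camera call.
- sign_off(): hands the job in, once; it reports no verdict.
The state is a dict: "time": time; "joint_positions": joint angles; "dq": joint speeds; "joint_torque": joint torques, N m; "tool_pos": TCP position; "eef_rot": TCP orientation; "wrist_force": force on the tool from outside, world axes, zero at the start; "torque": the same for the moment, N m; "opening": finger opening in m.
Only numpy, scipy, OpenCV 4.12 (cv2) and the standard library are available. Lean on these libraries where they do the work, as an engineer would, in place of code of your own. Each camera call takes 0.05 s, during which the arm holds its last target. There are 200 camera calls.

### The job

Check the stroke of the silver hand lever on the bar held in the blue vise: press it in towards the grip with the outside of your fingers until it comes up firm on its stop, short of the grip, and keep it there for two seconds so that the gap can be seen. Then ease it back out with your fingers against it, so that it does not snap back, and leave it fully out. Press on its outer side only, without pinching it, forcing it or putting a finger into the gap, and leave everything else on the bench as it is.

Things in the scene. Friction and masses are not known exactly. Their poses are not given: they have to be found in the camera images.
- vise: Blue bench vise, 155 high, fixed; place and yaw vary. It clamps a level steel bar, 22 in diameter, axis 137 up. Origin: on the bench under the bar's axis, mid jaws. y runs along the bar to its free end (273 away), x points level from the bar to the lever's side, z up. Lever's black clamp and fluid cup (top 187 up) stand at y 46 to 130, x -25 to 60; vise within x -165 to 120, y -100 to 85.
- grip: The clamped bar with its black rubber grip, 32 in diameter (40 at the flange), which covers the bar from 133 to 268 along the vise's y. Origin on the bar's axis, 137 above the vise's origin; axes as the vise's. Fixed.
- lever (a joint): Angle of the silver lever about its upright pivot: 0 fully out (rest), grows as it is pressed towards the grip, solid stop at 0.24 rad (40 mm at the ball end), blade then about parallel to the bar and some 18 mm clear of the grip. A spring resists with 0.41 N m at rest, 0.82 N m at the stop (3 and 6.5 N at press_point); let go, it flies back out to 0.
- press_point (a point): Point on the outer face of the lever blade, at mid height (137 above the bench), x 46, y 125 in lever_blade's frame (133 from the pivot): the natural place to press. It moves with the lever. Its axes are those of lever_blade.
- lever_pivot (a point): Fixed point on the lever's pivot axis at the blade's mid height, 34 along x and 115 along y from the vise's origin, 137 above the bench; axes as the vise's.
- lever_blade: Outer flange of the silver lever, 18 high, 6 thick, ball end 19 in diameter. Origin on the pivot axis at mid height; axes as the vise's when fully out, turning with the lever about z by lever. In this frame the outer face's straight part runs from x 24, y 44 to x 52, y 144 (its normal is +x turned 0.27 rad towards -y); ball centre at x 52, y 166. Press square to this face.
- lever_back: Inner web of the same lever, 11 high, 7 thick, on the side that faces the grip, behind the outer flange; origin and axes as lever_blade. It is not to be touched.
- caliper: Digital caliper lying flat, 230 x 90 x 12, loose. Origin under its middle, x along the beam.
- deburr_tool: Deburring tool with blue handle, lying, 150 long, 17 thick, loose. Origin under its middle, x to the blade.
- wrench: Small spanner lying flat, 150 long, loose. Origin under its middle, x along it.
- spare_lever: Bare steel lever blade lying flat, 190 x 75 x 16, loose. Origin under its middle, y along it.
- cleaner: White closed bottle with blue label and red cap, 60 in diameter, 165 high, standing loose. Origin under its middle.
- bushing0: Flanged aluminium bushing, 26 in diameter, 40 high, standing loose in a grey-beige moulded pulp tray (288 x 240 x 43, cones) at the right side of the bench. Origin under its middle.
- bushing1: As bushing0.
- bushing2: As bushing0.

How it is judged:
On the way, in this order (a step that is already met when the one before it is completed fails the run):
1. the fingers press the lever in onto its stop and keep it there for at least a second (value of joint lever above 0.22 rad and contact force between the fingers and lever_blade above 2 N), for 1 s.
2. the lever is fully out again (value of joint lever below 0.02 rad), for 0.1 s.
At the end, for the whole second after the job is handed in: The lever was pressed onto its stop (within 0.02 rad of 0.24) by the fingers for at least 1 s without a break, then eased out; at the end it is fully out (below 0.02 rad) and let go (value of joint lever below 0.02 rad and contact force between the fingers and lever_blade below 0.5 N); the robot touches nothing.
It fails at once if the lever snaps back (faster than 4 rad/s outwards; let go at the stop it reaches more) (velocity of joint lever below -4 rad/s).
It fails at once if the lever is forced (more than 40 N) (contact force between anything else and lever_blade above 40 N).
It fails at once if a finger is in the gap: it touches the lever's inner side (over 1.5 N), pinching or hooking it, or the grip (contact force between the fingers and lever_back above 1.5 N or contact force between the fingers and grip above 1.5 N).
It fails at once if something else on the bench is moved or lifted (more than 15 mm) (distance of any of caliper, deburr_tool, wrench, spare_lever, cleaner, bushing0, bushing1, bushing2 from where it was at the start of the episode above 0.015 m).
It also fails if it takes over 48 s, if anything falls off the work surface, if the arm or the gripper's body presses on something with over 40 N, if the wrist force passes 120 N, or if a joint passes its speed limit or range.

## Working session

There is one attempt and no reset: what is moved stays moved. The work goes in short steps, Python scripts to look and compute and a shell command to move; the robot and the scene stay as the last step left them, time stands still between calls to the robot, and variables do not carry over. Pictures are saved under pics/ and viewed, about 8 in all and at most 12, crops included, and the job is handed in when it is done.

```bash
mkdir -p pics
cat > h.py <<'E'
import numpy as np,cv2
from bench import ctrl,viewer,sign_off
from scipy.spatial.transform import Rotation as R
def cloud(name):
    s=ctrl.state(); im,d=viewer.camera(name); m=viewer.camera_model(name)
    v,u=np.mgrid[0:480,0:640]
    p=np.stack([(u-m['cx'])/m['fx']*d,-(v-m['cy'])/m['fy']*d,-d],-1)
    if 'cam_to_world' in m: T=np.array(m['cam_to_world'])
    else:
        T=np.eye(4);T[:3,:3]=R.from_rotvec(s['eef_rot']).as_matrix();T[:3,3]=s['tool_pos'];T=T@np.array(m['tool_from_camera'])
    P=p@T[:3,:3].T+T[:3,3]; P[d==0]=np.nan
    return im,P,m,T
E
python3 - <<'E'
from h import *
s=ctrl.state();print(s);print(R.from_rotvec(s['eef_rot']).as_matrix().round(3))
for n in ('scene','side'):
    im,P,m,T=cloud(n);cv2.imwrite(f'pics/{n}0.png',im);np.savez(f'{n}0.npz',im=im,P=P)
    print(n,{k:v for k,v in m.items() if k!='cam_to_world'},T.round(3))
E
```

```text
{'time': 0.0, 'joint_positions': array([-1.18401209,  0.46838425, -0.01163888,  1.60367749,  0.00601146,
        1.07140904, -0.05630943]), 'dq': array([-7.33490884e-05, -2.14719823e-03, -5.62235436e-05,  8.58627248e-04,
        2.46968823e-03,  1.43924488e-03,  2.63509394e-04]), 'joint_torque': array([-2.39019300e-04, -5.32388055e+01,  2.16801034e-02, -2.51315010e+01,
        1.14728409e-02,  7.51316082e-03,  1.38262880e-05]), 'tool_pos': array([0.27063899, 0.59032782, 0.23031147]), 'eef_rot': array([ 0.33568046,  1.54465537, -0.33856219]), 'wrist_force': array([-1.23798493, -0.32098806, -0.10838601]), 'torque': array([ 0.00374302, -0.00300302, -0.00649079]), 'opening': 0.0852096398277262}
[[-0.001  0.417  0.909]
 [-0.002  0.909 -0.417]
 [-1.    -0.002  0.   ]]
scene {'fx': 504.3781323241179, 'fy': 504.3781323241179, 'cx': 319.04619836056247, 'cy': 240.8747229505646} [[-0.861 -0.308  0.404  1.067]
 [ 0.508 -0.549  0.664  0.768]
 [ 0.017  0.777  0.629  0.878]
 [ 0.     0.     0.     1.   ]]
side {'fx': 519.9895435388229, 'fy': 519.9895435388229, 'cx': 320.02458164644344, 'cy': 239.13261193397472} [[ 0.75   0.459 -0.476  0.017]
 [-0.661  0.529 -0.532 -0.679]
 [ 0.007  0.714  0.7    0.934]
 [ 0.     0.     0.     1.   ]]
```

View pics/scene0.png

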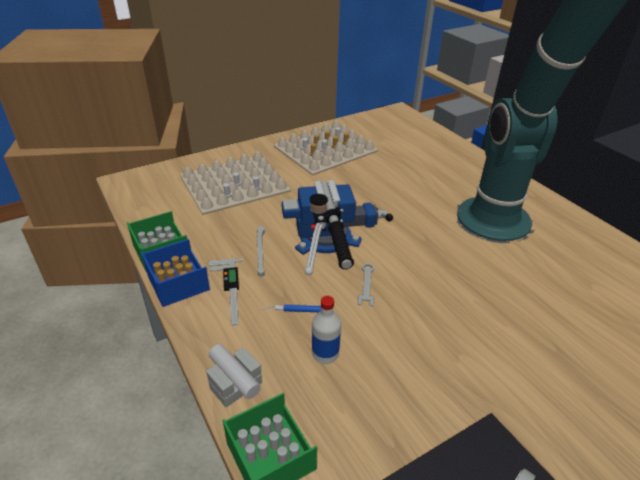

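View pics/side0.png

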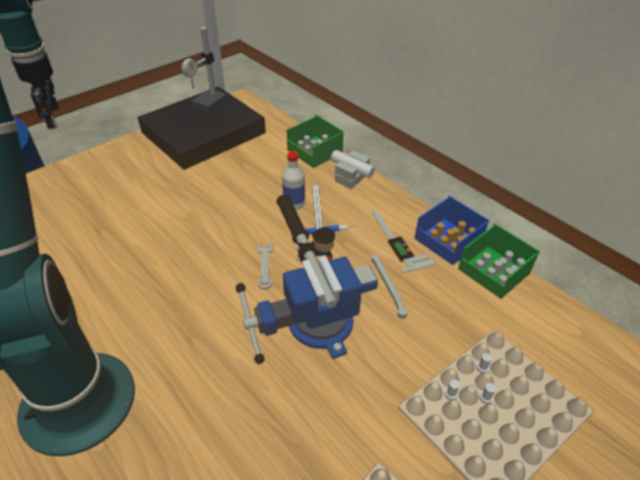

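The scene view shows the vise at (325,215), with the grip running from (325,215) to its free end at (347,262). The silver lever is to its left, ball end at about (309,268). The cleaner is at (326,330), the deburring tool at (300,308) and the wrench at (367,285). The side view agrees: grip tip at (283,200), lever end near (316,190).

Run:
```python
from h import *
z=np.load('scene0.npz');im,P=z['im'],z['P']
hsv=cv2.cvtColor(im,cv2.COLOR_BGR2HSV)
win=np.zeros((480,640),bool);win[190:275,295:360]=1
m=viewer.camera_model('scene');T=np.array(m['cam_to_world'])
def ray(u,v,h):
    d=T[:3,:3]@np.array([(u-m['cx'])/m['fx'],-(v-m['cy'])/m['fy'],-1]);return T[:3,3]+d*(h-T[2,3])/d[2]
g=win&(hsv[...,2]<70)&(P[...,2]>.12)&(P[...,2]<.165);g[:225]=0
Q=P[g];print('grip n',len(Q));c=np.median(Q,0);a=np.linalg.svd((Q-Q.mean(0))[:,:2],full_matrices=False)[2][0]
t=(Q-Q.mean(0))[:,:2]@a;print('grip c',Q.mean(0),'dir',a,'t',np.percentile(t,[1,99]),'z',np.percentile(Q[:,2],[5,50,95]))
l=win&(hsv[...,1]<60)&(hsv[...,2]>110)&(P[...,2]>.11)&(P[...,2]<.165);l[:215]=0;l[:,328:]=0
L=P[l];print('lever n',len(L));a2=np.linalg.svd((L-L.mean(0))[:,:2],full_matrices=False)[2][0];t=(L-L.mean(0))[:,:2]@a2
print(L.mean(0),a2,np.percentile(t,[1,99]),np.percentile(L[:,2],[5,50,95]))
for n,(u,v) in dict(ball=(309,268),griptip=(347,262)).items(): print(n,P[v-1:v+2,u-1:u+2].reshape(-1,3).round(3)[4],ray(u,v,.14))
for n,(u,v) in dict(bottle=(328,302),deb0=(268,308),deb1=(320,310),wr0=(367,266),wr1=(366,302),spare0=(261,228),spare1=(261,272),cal=(235,320)).items(): print(n,P[v,u].round(3))
c=im[180:300,270:390];v=cv2.resize(c,None,fx=5,fy=5,interpolation=cv2.INTER_CUBIC);o=im*0;o[g]=(0,0,255);o[l]=(0,255,0)
cv2.imwrite('pics/crop.png',v)
```

```text
grip n 548
grip c [0.55975249 0.02510837 0.14861758] dir [0.33822788 0.94106424] t [-0.08384174  0.06265717] z [0.13331367 0.15089319 0.15558984]
lever n 334
[0.61835457 0.00739612 0.14460539] [0.62141789 0.78347929] [-0.10243258  0.08006785] [0.13917694 0.14447111 0.14907847]
ball [0.663 0.065 0.146] [0.65959706 0.05879444 0.14      ]
griptip [0.58  0.088 0.145] [0.57644232 0.08292387 0.14      ]
bottle [0.691 0.189 0.167]
deb0 [ 0.737 -0.     0.   ]
deb1 [0.641 0.079 0.016]
wr0 [ 0.448 -0.006  0.002]
wr1 [0.523 0.099 0.001]
spare0 [ 0.627 -0.268  0.019]
spare1 [ 0.703 -0.109  0.014]
cal [0.822 0.004 0.009]
```

View pics/crop.png

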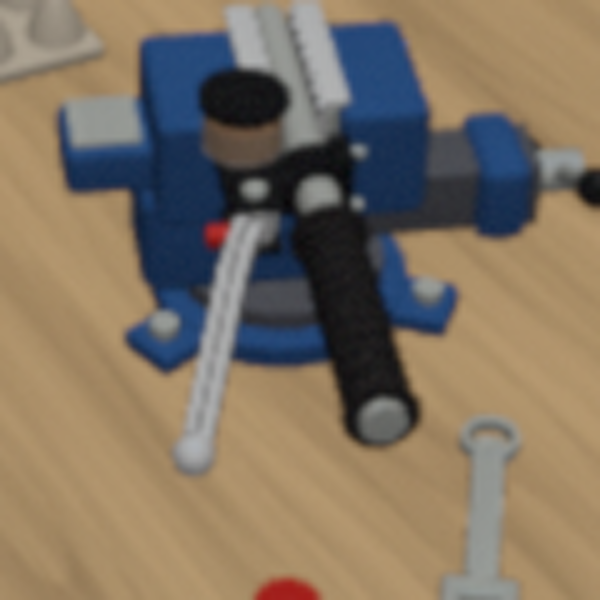

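The crop shows the ball centre at about image (309,270), the grip end at (347,264) and the lever root by the cup at (318,222). Both fits agree to about 4 mm: vise origin ≈ (0.486,-0.171), yaw ≈ -0.345, press point ≈ (0.643,0.028,0.137). The tool's z axis already lies near the press normal, so I'll press with the −z side of the shut fingers. I transit first.

```bash
python3 -m crank '[{"slide":[0,-0.025,0.043],"yaw":0},{"slide":[0,-0.05,0.086],"yaw":0},{"slide":[0,-0.074,0.129],"yaw":0},{"slide":[0,-0.098,0.172],"yaw":0},{"slide":[0,-0.123,0.215],"yaw":0},{"slide":[0,-0.147,0.258],"yaw":0},{"slide":[0,-0.172,0.301],"yaw":0},{"slide":[0,-0.183,0.32],"yaw":0}]' -1 20
python3 -m crank '[{"slide":[0,-0.025,0.043],"yaw":0.03},{"slide":[0,-0.05,0.086],"yaw":0.06},{"slide":[0,-0.074,0.129],"yaw":0.1},{"slide":[0,-0.098,0.172],"yaw":0.13},{"slide":[0,-0.123,0.215],"yaw":0.16},{"slide":[0,-0.147,0.258],"yaw":0.185},{"slide":[0,-0.172,0.301],"yaw":0.185},{"slide":[0,-0.183,0.32],"yaw":0.185}]'
python3 - <<'E'
from h import *
s=ctrl.state();print(s['time'],s['tool_pos'],s['opening'],s['wrist_force']);M=R.from_rotvec(s['eef_rot']).as_matrix();print(M.round(3))
im,P,m,T=cloud('wrist');cv2.imwrite('pics/w1.png',im);np.savez('w1.npz',im=im,P=P)
E
```

```text
time: 0.9
tool_pos: [0.4882, 0.2853, 0.2306]
eef_rot: [0.34, 1.542, -0.345]
wrist_force: [0.7, 0.4, 0.7]
opening: -0.0002
time: 1.7
tool_pos: [0.702, -0.0218, 0.2311]
eef_rot: [0.486, 1.512, -0.496]
wrist_force: [-0.4, 0.1, 0.4]
opening: -0.0
1.7 [ 0.70197582 -0.02181806  0.23113129] -2.976304242235322e-05 [-0.35975416  0.13718     0.40395971]
[[ 0.     0.587  0.81 ]
 [-0.007  0.81  -0.587]
 [-1.    -0.005  0.004]]
```

View pics/w1.png

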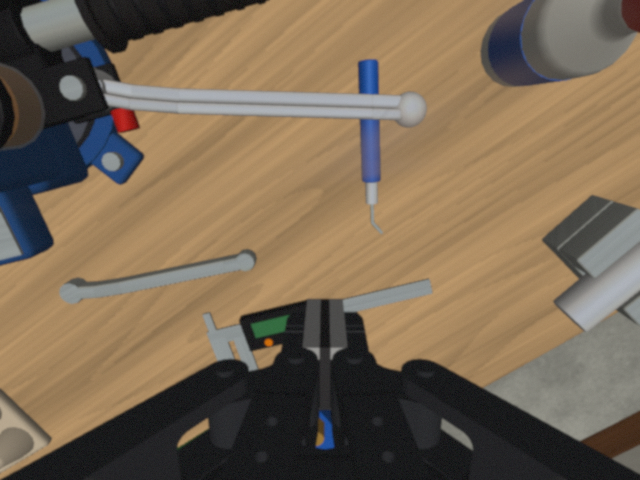

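The wrist view shows the lever from its pivot screw (72,87) to the ball (411,109), with the blade's outer edge on row ~116. The shut fingertips are at (325,310), outside the lever with free space between. Next I measure the blade in tool axes.

Run:
```python
from h import *
z=np.load('w1.npz');im,P=z['im'],z['P'];s=ctrl.state();m=viewer.camera_model('wrist')
M=R.from_rotvec(s['eef_rot']).as_matrix();t=s['tool_pos'];C=np.array(m['tool_from_camera'])
def ray(u,v,h): # world z=h, result in tool coords
    d=C[:3,:3]@np.array([(u-m['cx'])/m['fx'],-(v-m['cy'])/m['fy'],-1]);o=C[:3,3]
    k=(h-t[2]-M[2]@o)/(M[2]@d);return o+k*d
print('cam',C.round(3))
hsv=cv2.cvtColor(im,cv2.COLOR_BGR2HSV);mk=(hsv[...,1]<60)&(hsv[...,2]>100)&(np.abs(P[...,2]-.14)<.02)
for u in range(120,400,30):
    r=np.where(mk[60:160,u])[0]+60
    if len(r): print(u,r.min(),r.max(),ray(u,r.max(),.143).round(4), 'depth',((P[r.max()-1,u]-t)@M).round(4),P[r.max()-3,u,2].round(3))
for n,u,v,h in(('ball',411,109,.137),('pivot',72,87,.15)):
    q=ray(u,v,h);print(n,q.round(4),(t+M@q).round(4),P[v,u].round(3))
```

```text
cam [[ 0.001  0.296 -0.955 -0.142]
 [ 1.     0.     0.001  0.   ]
 [ 0.001 -0.955 -0.296 -0.076]
 [ 0.     0.     0.     1.   ]]
120 81 107 [ 0.0882 -0.1099 -0.0806] depth [ 0.0864 -0.1073 -0.0836] 0.145
150 86 110 [ 0.0881 -0.094  -0.0791] depth [ 0.0855 -0.0912 -0.0821] 0.146
180 88 113 [ 0.088  -0.078  -0.0775] depth [ 0.0866 -0.0758 -0.0806] 0.146
210 89 114 [ 0.0879 -0.0618 -0.077 ] depth [ 0.0847 -0.0592 -0.0801] 0.145
240 90 115 [ 0.0878 -0.0457 -0.0765] depth [ 0.0849 -0.0433 -0.0797] 0.145
270 91 116 [ 0.0877 -0.0295 -0.076 ] depth [ 0.0861 -0.0275 -0.0792] 0.145
300 92 116 [ 0.0875 -0.0134 -0.076 ] depth [ 0.0859 -0.0115 -0.0792] 0.147
330 93 117 [ 0.0874  0.0028 -0.0754] depth [ 0.0862  0.0046 -0.0788] 0.146
360 94 118 [ 0.0873  0.0189 -0.0749] depth [ 0.085   0.0206 -0.0783] 0.145
390 95 119 [ 0.0872  0.0351 -0.0744] depth [ 0.0858  0.0367 -0.0778] 0.145
ball [ 0.0931  0.0473 -0.0796] [0.6666 0.0593 0.137 ] [0.664 0.061 0.146]
pivot [ 0.0812 -0.1298 -0.0902] [ 0.5537 -0.0774  0.15  ] [ 0.555 -0.072  0.155]
```

Face lies at tool z ≈ -0.077, and the press point at tool y ≈ +0.004. Descend outside it, then approach to near contact.

```bash
python3 -m crank '[{"slide":[0.04,0.001,-0.01],"yaw":0.03},{"slide":[0.08,0.002,-0.02],"yaw":0.03},{"slide":[0.111,0.003,-0.03],"yaw":0.03},{"slide":[0.111,0.003,-0.04],"yaw":0.03},{"slide":[0.111,0.003,-0.048],"yaw":0.03},{"slide":[0.111,0.003,-0.054],"yaw":0.03},{"slide":[0.111,0.003,-0.056],"yaw":0.03},{"slide":[0.111,0.003,-0.056],"yaw":0.03}]'
python3 - <<'E'
from h import *
s=ctrl.state();print(s['tool_pos'],s['wrist_force'],s['wrist_force']@R.from_rotvec(s['eef_rot']).as_matrix())
im,P,m,T=cloud('wrist');cv2.imwrite('pics/w2.png',im)
E
```

```text
time: 2.55
tool_pos: [0.6605, 0.0097, 0.1214]
eef_rot: [0.51, 1.502, -0.521]
wrist_force: [0.1, 0.2, -0.0]
opening: -0.0004
[0.66049547 0.00970343 0.12142685] [ 0.08409064  0.18516045 -0.03480419] [ 0.03354646  0.1979972  -0.04731496]
```

View pics/w2.png

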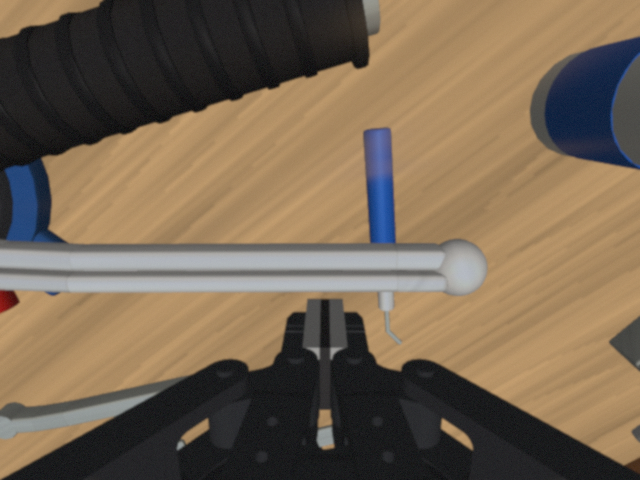

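Fingertips at (325,300) stand square to the blade, whose edge is at row 290, and well short of the ball at (460,267). Feel for contact.

```bash
python3 -m crank '[{"slide":[0,0,-0.002],"yaw":0},{"slide":[0,0,-0.004],"yaw":0},{"slide":[0,0,-0.006],"yaw":0},{"slide":[0,0,-0.008],"yaw":0},{"slide":[0,0,-0.010],"yaw":0},{"slide":[0,0,-0.010],"yaw":0}]'
cat > f.py <<'E'
from h import *
s=ctrl.state();M=R.from_rotvec(s['eef_rot']).as_matrix();print(s['time'],s['tool_pos'].round(4),'z-angle',np.arctan2(M[1,2],M[0,2]).round(3),'tool force',(s['wrist_force']@M).round(2))
E
python3 f.py
```

```text
time: 3.2
tool_pos: [0.6523, 0.0158, 0.1209]
eef_rot: [0.51, 1.502, -0.522]
wrist_force: [-0.6, 0.7, -0.3]
opening: -0.0003
3.2 [0.6523 0.0158 0.1209] z-angle -0.66 tool force [ 0.26  0.17 -0.89]
```

```bash
python3 -m crank '[{"slide":[0,0,-0.003],"yaw":-0.022},{"slide":[0,0,-0.006],"yaw":-0.045},{"slide":[0,0.001,-0.009],"yaw":-0.068},{"slide":[0,0.001,-0.012],"yaw":-0.09},{"slide":[0,0.001,-0.015],"yaw":-0.113},{"slide":[0,0.001,-0.018],"yaw":-0.135},{"slide":[0,0.001,-0.021],"yaw":-0.158},{"slide":[0,0.001,-0.024],"yaw":-0.18}]'; python3 f.py
```

```text
time: 4.0
tool_pos: [0.6345, 0.0316, 0.121]
eef_rot: [0.369, 1.531, -0.38]
wrist_force: [5.9, -0.9, -1.9]
opening: -0.0
4.0 [0.6345 0.0316 0.121 ] z-angle -0.478 tool force [1.91 1.92 5.63]
```

```bash
python3 -m crank '[{"slide":[0,0,-0.0015],"yaw":-0.012},{"slide":[0,0,-0.003],"yaw":-0.024},{"slide":[0,0,-0.0045],"yaw":-0.036},{"slide":[0,0,-0.006],"yaw":-0.048},{"slide":[0,0,-0.007],"yaw":-0.055},{"slide":[0,0,-0.007],"yaw":-0.055}]'; python3 f.py
```

```text
time: 4.6
tool_pos: [0.6291, 0.0355, 0.1211]
eef_rot: [0.325, 1.537, -0.335]
wrist_force: [7.8, 0.2, -3.8]
opening: 0.0001
4.6 [0.6291 0.0355 0.1211] z-angle -0.421 tool force [3.9  3.35 6.97]
```

```bash
python3 -m crank '[{"slide":[0,0,-0.001],"yaw":-0.008},{"slide":[0,0,-0.002],"yaw":-0.015},{"slide":[0,0,-0.002],"yaw":-0.015}]'; python3 f.py; python3 -m crank '[{"slide":[0,0,-0.001],"yaw":-0.005},{"slide":[0,0,-0.002],"yaw":-0.01},{"slide":[0,0,-0.002],"yaw":-0.01}]'; python3 f.py
```

```text
time: 4.9
tool_pos: [0.6278, 0.0365, 0.1211]
eef_rot: [0.312, 1.537, -0.322]
wrist_force: [5.9, -1.6, -4.5]
opening: 0.0
4.9 [0.6278 0.0365 0.1211] z-angle -0.405 tool force [4.57 0.88 5.96]
time: 5.2
tool_pos: [0.6273, 0.0369, 0.1212]
eef_rot: [0.304, 1.535, -0.313]
wrist_force: [8.6, -1.7, -5.1]
opening: 0.0002
5.2 [0.6273 0.0369 0.1212] z-angle -0.394 tool force [5.19 1.76 8.49]
```

```bash
python3 -m crank '[{"slide":[0,0,-0.0015],"yaw":0},{"slide":[0,0,-0.003],"yaw":0},{"slide":[0,0,-0.003],"yaw":0}]'; python3 f.py
python3 - <<'E'
from h import *
im,P,m,T=cloud('wrist');cv2.imwrite('pics/w3.png',im);np.savez('w3.npz',im=im,P=P)
E
```

```text
time: 5.5
tool_pos: [0.6272, 0.037, 0.1213]
eef_rot: [0.303, 1.528, -0.313]
wrist_force: [11.1, -2.4, -8.0]
opening: 0.0001
5.5 [0.6272 0.037  0.1213] z-angle -0.394 tool force [ 8.25  2.02 11.01]
```

View pics/w3.png

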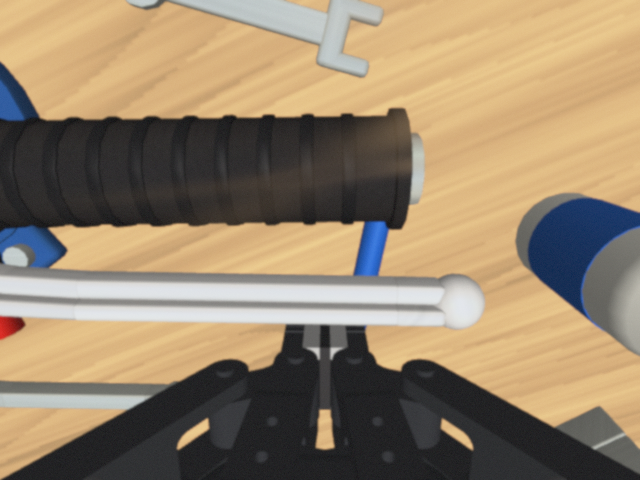

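The blade is parallel to the grip with a clear gap (rows 228 to 270). The tool has stopped moving while the force rises (8.5 → 11 N), so the lever is on its stop. Hold here.

```bash
H='[]'; python3 -m crank '[{"slide":[0,0,-0.003],"yaw":0},{"slide":[0,0,-0.003],"yaw":0},{"slide":[0,0,-0.003],"yaw":0},{"slide":[0,0,-0.003],"yaw":0},{"slide":[0,0,-0.003],"yaw":0},{"slide":[0,0,-0.003],"yaw":0},{"slide":[0,0,-0.003],"yaw":0},{"slide":[0,0,-0.003],"yaw":0}]'; python3 f.py;  python3 -m crank '[{"slide":[0,0,-0.003],"yaw":0},{"slide":[0,0,-0.003],"yaw":0},{"slide":[0,0,-0.003],"yaw":0},{"slide":[0,0,-0.003],"yaw":0},{"slide":[0,0,-0.003],"yaw":0},{"slide":[0,0,-0.003],"yaw":0},{"slide":[0,0,-0.003],"yaw":0},{"slide":[0,0,-0.003],"yaw":0}]'; python3 f.py
python3 - <<'E'
from h import *
# lever vs grip direction in the held picture
z=np.load('w3.npz');im,P=z['im'],z['P'];hsv=cv2.cvtColor(im,cv2.COLOR_BGR2HSV)
a=[]
for u in range(100,390,10):
    r=np.where((hsv[250:345,u,1]<60)&(hsv[250:345,u,2]>110)&(np.abs(P[250:345,u,2]-.14)<.02))[0]+250
    if len(r): a.append(P[r[len(r)//4],u])
a=np.array(a);d=np.polyfit(a[:,1],a[:,0],1)[0];print('lever dir ang',-np.arctan(d))
b=P[140:200,60:380].reshape(-1,3);b=b[b[:,2]>.13];d=np.linalg.svd((b-b.mean(0))[:,:2],full_matrices=False)[2][0];print('grip ang',-np.arctan(d[0]/d[1]))
E
```

```text
time: 6.35
tool_pos: [0.6274, 0.037, 0.1214]
eef_rot: [0.303, 1.521, -0.312]
wrist_force: [12.4, -2.5, -9.5]
opening: 0.0
6.35 [0.6274 0.037  0.1214] z-angle -0.394 tool force [ 9.81  2.46 12.16]
time: 7.15
tool_pos: [0.6275, 0.037, 0.1215]
eef_rot: [0.303, 1.515, -0.312]
wrist_force: [12.2, -2.7, -9.3]
opening: -0.0001
7.15 [0.6275 0.037  0.1215] z-angle -0.394 tool force [ 9.71  2.18 12.03]
lever dir ang -0.4112562229650392
grip ang -0.3928604590292686
```

```bash
python3 -m crank '[{"slide":[0,0,-0.003],"yaw":0},{"slide":[0,0,-0.003],"yaw":0},{"slide":[0,0,-0.003],"yaw":0},{"slide":[0,0,-0.003],"yaw":0},{"slide":[0,0,-0.003],"yaw":0},{"slide":[0,0,-0.003],"yaw":0}]'; python3 -m crank '[{"slide":[0,0,0.002],"yaw":0.015},{"slide":[0,-0.001,0.004],"yaw":0.03},{"slide":[0,-0.001,0.006],"yaw":0.045},{"slide":[0,-0.001,0.008],"yaw":0.06},{"slide":[0,-0.002,0.010],"yaw":0.075},{"slide":[0,-0.002,0.012],"yaw":0.09},{"slide":[0,-0.003,0.014],"yaw":0.105},{"slide":[0,-0.003,0.0155],"yaw":0.12}]'; python3 f.py
```

```text
time: 7.75
tool_pos: [0.6276, 0.0369, 0.1216]
eef_rot: [0.302, 1.508, -0.312]
wrist_force: [12.5, -3.2, -9.5]
opening: -0.0002
time: 8.55
tool_pos: [0.6404, 0.0274, 0.1219]
eef_rot: [0.397, 1.493, -0.405]
wrist_force: [2.4, -3.0, -2.5]
opening: -0.0002
8.55 [0.6404 0.0274 0.1219] z-angle -0.515 tool force [ 2.61 -1.44  3.49]
```

```bash
python3 -m crank '[{"slide":[0,0,0.002],"yaw":0.015},{"slide":[0,-0.001,0.004],"yaw":0.03},{"slide":[0,-0.001,0.006],"yaw":0.045},{"slide":[0,-0.001,0.008],"yaw":0.06},{"slide":[0,-0.002,0.010],"yaw":0.075},{"slide":[0,-0.002,0.012],"yaw":0.09},{"slide":[0,-0.003,0.014],"yaw":0.105},{"slide":[0,-0.003,0.0155],"yaw":0.12}]'; python3 f.py;python3 -m crank '[{"slide":[0,0,0.0015],"yaw":0.01},{"slide":[0,0,0.003],"yaw":0.02},{"slide":[0,0,0.0045],"yaw":0.02},{"slide":[0,0,0.006],"yaw":0.02},{"slide":[0,0,0.008],"yaw":0.02},{"slide":[0,0,0.01],"yaw":0.02}]'; python3 f.py
```

```text
time: 9.35
tool_pos: [0.6523, 0.017, 0.1225]
eef_rot: [0.493, 1.473, -0.497]
wrist_force: [-0.2, -4.2, -0.3]
opening: -0.0001
9.35 [0.6523 0.017  0.1225] z-angle -0.636 tool force [ 0.37 -3.47  2.33]
time: 9.95
tool_pos: [0.6604, 0.0111, 0.123]
eef_rot: [0.509, 1.469, -0.512]
wrist_force: [-0.0, -0.0, -0.2]
opening: -0.0001
9.95 [0.6604 0.0111 0.123 ] z-angle -0.656 tool force [ 0.24 -0.04 -0.01]
```

Contact was lost softly near rest. Back off, raise and check.

```bash
python3 -m crank '[{"slide":[0,0,0.015],"yaw":0},{"slide":[0,0,0.035],"yaw":0},{"slide":[-0.02,0,0.048],"yaw":0},{"slide":[-0.06,0,0.053],"yaw":0},{"slide":[-0.1,0,0.053],"yaw":0},{"slide":[-0.107,0,0.053],"yaw":0},{"slide":[-0.107,0,0.053],"yaw":0}]'; python3 f.py
python3 - <<'E'
from h import *
im,P,m,T=cloud('wrist');cv2.imwrite('pics/w4.png',im)
im2,P2,_,_=cloud('scene');z=np.load('scene0.npz')
a=z['im'][180:300,270:390];b=im2[180:300,270:390];d=cv2.absdiff(a,b).max(2)
print('changed px in lever window',(d[40:100,20:55]>40).sum())
cv2.imwrite('pics/cmp.png',np.hstack([im,cv2.resize(b,(480,480))[:, :160]*0]) [:, :640])
E
```

```text
time: 10.65
tool_pos: [0.6994, -0.0197, 0.2341]
eef_rot: [0.51, 1.465, -0.51]
wrist_force: [0.1, -0.1, -0.7]
opening: 0.0001
10.65 [ 0.6994 -0.0197  0.2341] z-angle -0.656 tool force [0.68 0.02 0.1 ]
changed px in lever window 0
```

View pics/w4.png

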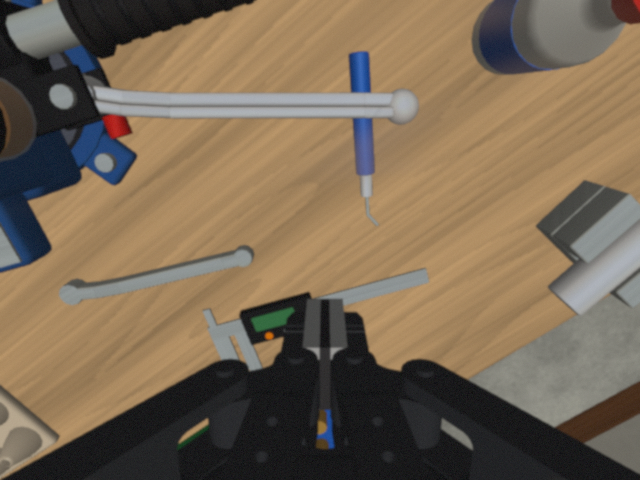

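The lever is back out (ball at (404,106), the same relative to the clamp as before). The other items are unmoved and the fingers are well clear.

```bash
python3 -c "
from bench import sign_off;print(sign_off())"
```

```text
the job is handed in; nothing more can be done
None
```

I pressed the lever onto its stop with the side of the shut fingers, held it there for about 2.5 s, eased it fully out and handed the job in. The hand-in reported no verdict.

- **At the stop:** the tool stopped moving while the force rose to about 12 N. Before the hold, the wrist picture showed the blade roughly parallel to the grip (-0.41 against -0.39 rad), with the gap clear.
- **Sideways force:** during the hold there was also up to about 10 N along the fingers, and the tool tilted slightly. The pushes stayed far below 40 N.
- **Easing out:** it took about 1.6 s, then the fingers backed off slowly until the force read zero. I judged the lever's angle and speed from pictures and finger motion, because the joint itself is not measured.
- **Final check:** the scene picture showed no changed pixels around the lever compared with the start. In the wrist view the nearby items had not moved, and the fingers were about 8 cm to the side and raised. I did not check the wrench, the bushings or the rest of the bench separately. The job took 10.7 s on the robot's clock.

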